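Set a solder pallet into the board holder by pushing

TASK

Get the board ready for rework by pushing only, gripping nothing: slide the black pallet with the green board across the holder's plate until it lies square and flush against the blue back fence and also right up against the brass end stop on the left, and push the blue sliding jaw up so that it touches the pallet's near edge and locks it in there. Push gently on the edges with the fingertips; do not lift or tip the pallet, do not press on the board or the parts on it, and leave the end stop and all the other things on the bench where they are.

Things in the scene. Friction and masses are not known exactly. Their poses are not given: they have to be found in the camera images.
- holder: Board holder. Grey aluminium plate 330 mm wide (its y), 270 mm deep (x -155 to +115 mm), 12 mm thick. Origin: underside of the plate, at bench level z = 0, on its mid-line; x points from the robot side to the fence, y left along it; turned 13 degrees at most. 8 mm guide rods along x at y = -150 and +150 mm, z = 24 mm, each with an end post 22 mm wide at x = -146, top 34 mm.
- fence_face (a point): Middle of the near face of the blue back fence, 90 mm along the holder's x from its origin, 11 mm above the plate. The fence is a straight bar 18 mm thick over the holder's whole width, its top at z = 34 mm. Fixed to the holder, same axes.
- pallet: Black pallet, flat block 95 mm deep (x), 120 mm wide (y), 10 mm thick, loose on the plate, 0.27 to 0.45 kg with board, slides with 1 to 4 N. Starts turned up to 14 degrees from the holder, 10 to 43 mm clear of fence and 20 mm or more of the stop. Origin: centre of its underside; axes as the holder's when square. Home: origin 42.5 mm on the holder's x and 60 mm to the -y side of stop_face.
- board: Green circuit board and its parts, fixed in the pallet's top: 66 x 96 mm (x, y), centred, leaving a rim 12 to 14 mm wide with four small hold-downs. Origin: its underside, 10 mm above the pallet's underside. Tallest parts: two blue capacitors 10 mm across, 14 mm above the rim. Not to be pressed on.
- stop_face (a point): Middle of the right-hand (-y) face of the brass end stop, 8 mm above the plate, 30 mm in front of the fence; axes as the holder's. The stop is 60 mm long from the fence towards the robot, 14 mm thick, 17 mm high over the plate, clamped to the fence by a thumb screw 70 to 100 mm left of the holder's mid-line; a push below 80 N does not shift it.
- jaw (a joint): Travel of the blue sliding jaw, m: 0 = fully open (near the robot), growing as it is pushed along the holder's +x to the fence; at 0.115 its face meets a pallet that is home. Starts at 0 to 0.02. Friction about 3 N, no spring: it stays where it is left.
- jaw_face (a point): Middle of the jaw's face that looks to the fence, 10 mm above the plate, 120 mm behind the holder's origin at joint 0. The jaw is a bar 16 mm thick (its near face is 16 mm on the robot's side of this point), 276 mm wide, 1 to 21 mm above the plate, with a shoe and small knob, 45 mm high over the bench, at each guide rod.
- wool_tin: Bystander: tip-cleaner tin, round, 58 mm across, 38 mm high, brass wool on top. Origin: centre of its underside. To be left alone.
- flux_bottle: Bystander: small amber flux bottle, red cap, 32 mm across, 75 mm high. Origin: centre of its underside. To be left alone.
- wick_reel: Bystander: flat yellow reel of copper wick, 52 mm across, 16 mm high. Origin: centre of its underside. To be left alone.
- solder_reel: Bystander: blue solder reel standing on its flange, 56 mm across, 42 mm high. Origin: centre of its underside. To be left alone.
- syringe: Bystander: flux syringe lying down, about 135 mm long, 34 mm over its finger flange, 18 mm high. Origin: its middle, at bench height. To be left alone.
- tweezers: Bystander: dark tweezers lying flat, about 140 mm long, 6 mm high. Origin: its middle, at bench height. To be left alone.
- screwdriver: Bystander: red-handled screwdriver lying down, 170 mm long. Origin: its middle, at bench height. To be left alone.
Not all that is in view belongs to the job. Leave any brown or purple look-alike of the pallet alone.

How it is judged:
By the outcome, as a careful person would: the job done as asked, in the order asked, and still so for the second after the job is handed in, with the robot touching nothing.
It also fails if it takes over 48 s, if anything falls off the work surface, if the arm or the gripper's body presses on something with over 40 N, if the wrist force passes 120 N, or if a joint passes its speed limit or range.

ROBOT

A 6-joint arm with a two-finger parallel gripper is mounted at the origin on the work surface. World frame = base frame: x ahead of the robot, y to its left, z up, the work surface at z = 0. Lengths are in m, angles in rad, forces in N, time in s.
With the tool pointing down it reaches from about 0.3 to 0.875 m from the base axis. Payload 4.2 kg.
Tool frame: the origin (TCP) lies at the very end of the fingers, on their centre line; the grasp point (between the pads) lies 19 mm behind it; z points along the fingers, y is the line along which they close (so a half turn about z gives the same grasp; the last joint's range is limited). The gripper opens to 85 mm and grips with 20 to 120 N. Pads are 22 mm wide; open, the fingers measure 114 mm over their backs; the gripper's body (76 mm by 85 mm) begins 54 mm behind the grasp point. The pads swing forward as they close: fully open they stand 13 mm farther back than shut.
Start: joints at [-1.165, 0.32, 1.565, -0, 1.257, -0.02], TCP at [0.238, -0.524, 0.231] pointing down, gripper open.
Joint ranges: [-3.11, 3.11], [-0.84, 2.01], [0.21, 2.61], [-1.34, 4.49], [0.05, 2.63], [-2.56, 2.56]. Speed limits (rad/s): [2.57, 2.57, 3.14, 3.14, 3.14, 3.14].

INTERFACE

Orientations are given as a unit quaternion [w, x, y, z].
In Python, from station import r gives the robot as it stands.
- The arm moves only by the tool move_arm, never from a script. Its argument "series" is a list that holds one entry, the list of rows, each a list of 7 numbers: the shift along the world's x, y, z in cm, then the turn, a rotation vector about the world's x, y, z in degrees, then the gripper command: -1 is shut, 1 is fully open, values between are in proportion. In form: [[[dx, dy, dz, wx, wy, wz, claw], ...]]. A call has 1 to 20 rows; each row is the pose to reach, as a shift and turn from the pose commanded when the call began; what a row does not reach only later rows make up. A row lasts 1/12 s, in which the tool goes at most 41.7 mm and 7.16 degrees, less where a joint would pass 70% of its speed; a pose out of reach is approached as far as the arm can. A call with a gripper value outside its range is refused whole. The fingers move at their own pace and stop on an object; "force" is the grip in N (left out, the last holds). Time passes only in rows, so rows that repeat a pose let the fingers close. It gives the time, the measured TCP pose, the force, the opening and the grip force at its end, in the units of the state.
- r.get_state(): the state, without advancing time (a new reading comes with each control period).
- r.capture(name): name is "side" or "top"; returns the picture (400x640x3 uint8, blue, green, red); there is no depth.
- r.calibration(name): a dict with "fx", "fy", "cx", "cy" (pixels), "cam_to_world" (4x4, takes a point from camera to world coordinates). Camera axes: x right, y up, looking along -z (the intrinsics and any distortion apply to the point x, -y, -z); pixel columns grow to the right and rows downward; lengths in m; the calibration is good to about 2 mm. A picture is of the moment at which its call begins. calibration takes no time and is no camera call.
- r.job_done(): hands the job in; it is judged then, once.
The state is a dict: "time": time; "qpos": joint angles; "qd": joint speeds; "effort": joint torques, N m; "tool_pos": TCP position; "tool_rot": TCP orientation; "contact_force": force on the tool from outside, world axes, zero at the start; "ft_torque": the same for the moment, N m; "grip_width": finger opening in m; "finger_force": force on a finger pad.
Only numpy, scipy, OpenCV 4.12 (cv2) and the standard library are available. Lean on these libraries where they do the work, as an engineer would, in place of code of your own. Each camera call takes 0.05 s, during which the arm holds its last target. There are 200 camera calls.

## Working session

There is one attempt and no reset: what is moved stays moved. The work goes in short steps, Python scripts to look and compute and a tool call to move; the robot and the scene stay as the last step left them, time stands still between calls to the robot, and variables do not carry over. Pictures are saved under pics/ and viewed, at most 10 in all, crops included, and the job is handed in when it is done.

Besides the shell and the picture viewer there is one more tool, called after ">>>" in YAML: its name, and indented under it one key for each argument. move_arm: Moves the arm, as the interface text tells. Its arguments: {"type":"object","properties":{"series":{"type":"array","items":{"type":"array","items":{"type":"array","items":{"type":"number"}}}},"force":{"type":"number"}},"required":["series"]}

```bash
mkdir -p pics; ls; python3 - <<'E'
from station import r
import cv2
for n in("top","side"):
    cv2.imwrite(f"pics/{n}0.png",r.capture(n)); c=r.calibration(n); print(n,c)
print(r.get_state())
E
```

```text
pics
top {'fx': 408.14435937347116, 'fy': 408.14435937347116, 'cx': 320.4459452941524, 'cy': 197.72313907610632, 'cam_to_world': array([[-0.0169707 ,  0.97467948, -0.22296168,  0.299502  ],
       [-0.99985125, -0.01585663,  0.00678613,  0.02585251],
       [ 0.00307888,  0.22304368,  0.97480359,  1.10034805],
       [ 0.        ,  0.        ,  0.        ,  1.        ]])}
side {'fx': 479.3857034886673, 'fy': 479.3857034886673, 'cx': 315.54408337332853, 'cy': 198.98908170258417, 'cam_to_world': array([[ 0.96765293,  0.14007357, -0.20982661,  0.28624243],
       [-0.25189849,  0.58246734, -0.77283824, -0.80416587],
       [ 0.01396294,  0.80069419,  0.59891055,  0.69493855],
       [ 0.        ,  0.        ,  0.        ,  1.        ]])}
{'time': 0.1, 'qpos': array([-1.16499886e+00,  3.20225322e-01,  1.56552465e+00,  6.04360717e-06,
        1.25740518e+00, -2.00165052e-02]), 'qd': array([ 2.09922316e-04, -3.43901920e-03, -2.44837101e-03, -2.74943939e-05,
        7.60079199e-04, -2.21353827e-05]), 'effort': array([ 1.45053950e-04, -4.16409051e+01, -2.34704161e+01,  4.53366863e-05,
        4.89332888e-03,  1.51474694e-05]), 'tool_pos': array([ 0.23734129, -0.52327712,  0.23058043]), 'tool_rot': array([-7.67310061e-04,  9.77420692e-01,  2.11301162e-01, -1.46941962e-04]), 'contact_force': array([-0.05712413, -0.53962338,  0.35049615]), 'ft_torque': array([-0.0033064 , -0.01566628,  0.03574644]), 'finger_force': 0.0, 'grip_width': 0.08525396802626876}
```

View pics/top0.png

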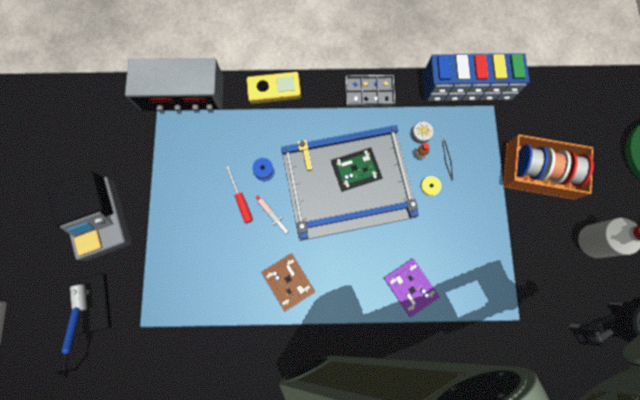

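View pics/side0.png

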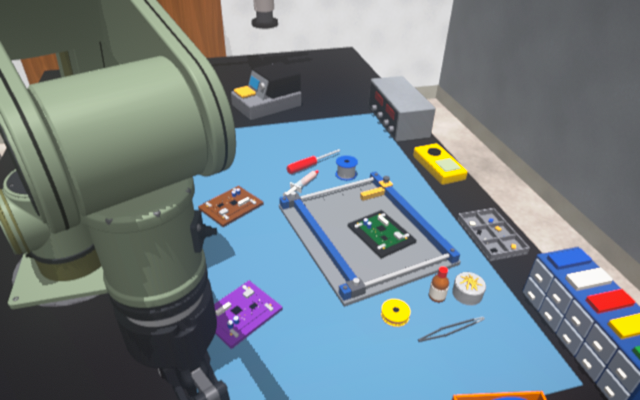

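In the top view the black pallet with the green board is at (357,168) on the holder. Its look-alikes are the brown one at (288,281) and the purple one at (410,287). I choose the black one and check it in a close crop with a pixel grid.

```bash
cat > h.py <<'E'
import numpy as np, cv2
from station import r
def ray(n,u,v,z):
    c=r.calibration(n);T=c["cam_to_world"]
    d=T[:3,:3]@np.array([(u-c["cx"])/c["fx"],-(v-c["cy"])/c["fy"],-1]);o=T[:3,3]
    return o+d*(z-o[2])/d[2]
def proj(n,P):
    c=r.calibration(n);T=c["cam_to_world"];p=T[:3,:3].T@(np.array(P)-T[:3,3])
    return np.array([c["cx"]+c["fx"]*p[0]/-p[2],c["cy"]-c["fy"]*p[1]/-p[2]])
def crop(n,out,x0,y0,w,h,s,lines=(),step=10):
    im=r.capture(n) ; k=cv2.resize(im[y0:y0+h,x0:x0+w],None,fx=s,fy=s,interpolation=cv2.INTER_CUBIC)
    for u in range(x0,x0+w,step): cv2.putText(k,str(u),((u-x0)*s,8),0,.3,(0,0,255));cv2.line(k,((u-x0)*s,10),((u-x0)*s,14),(0,0,255))
    for v in range(y0,y0+h,step): cv2.putText(k,str(v),(0,(v-y0)*s+3),0,.3,(0,0,255))
    for L in lines:
        q=np.array([[(a-[x0,y0]+.5)*s for a in [proj(n,p) for p in L]]]).astype(np.int32); cv2.polylines(k,q,True,(0,255,255),1)
    cv2.imwrite(out,k)
E
python3 - <<'E'
from h import *
crop("top","pics/t1.png",275,115,150,130,5)
E
```

```text
(no output)
```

View pics/t1.png

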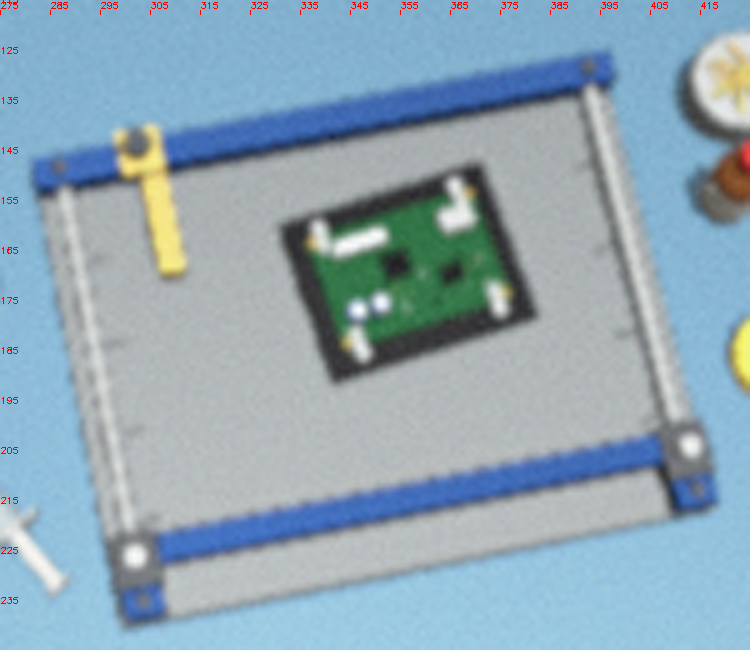

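The crop confirms it: the pallet is black with a green board and corners near (331,160), (371,148), (382,178) and (342,191). The brass stop ends at (312,169), and the jaw bar runs from (307,222) to (407,202). Now I fit these.

```bash
cat > fit.py <<'E'
from h import *
from scipy.optimize import least_squares
def T(p,P):
    c,s=np.cos(p[2]),np.sin(p[2]);return np.array([p[0]+c*P[0]-s*P[1],p[1]+s*P[0]+c*P[1],P[2]])
def fit(n,L,p0=(.55,0,-.2)):
    f=lambda p:np.concatenate([proj(n,T(p,P))-uv for P,uv in L])
    s=least_squares(f,p0); return s.x,np.round(s.fun.reshape(-1,2),1).tolist()
def loc(p,w): c,s=np.cos(p[2]),np.sin(p[2]);d=np.array(w[:2])-p[:2];return np.array([c*d[0]+s*d[1],-s*d[0]+c*d[1]])
E
python3 - <<'E'
from fit import *
H,e=fit("top",[((.108,.165,.034),(282,147)),((.108,-.165,.034),(396.8,125.3)),((-.155,.165,.004),(300,240.6)),((-.155,-.165,.004),(414.5,217.8))]);print(H,np.degrees(H[2]),e)
a,b=.0475,.06
P,e=fit("top",[((a,b,.022),(331,160)),((a,-b,.022),(371.4,147.6)),((-a,-b,.022),(382.4,178)),((-a,b,.022),(341.6,191.4))]);print(P,np.degrees(P[2]-H[2]),e,loc(H,P))
for n,u,v,z in[("knobL",302,226.2,.045),("knobR",413,204.2,.045),("jawfarL",307,222,.033),("jawfarR",407,202.2,.033),("jawnearL",307,227.3,.033),("stop tip R",312,169,.029),("stop tip L",307.4,170.3,.029),("stop top R",309,149,.029)]:
    w=ray("top",u-.3,v-.3,z);print(n,w.round(4),loc(H,w).round(4))
np.save("H.npy",H);np.save("P.npy",P)
crop("side","pics/s1.png",270,160,200,150,4,[[T(H,q) for q in[(.09,.165,.012),(.09,-.165,.012),(-.155,-.165,.012),(-.155,.165,.012)]],[T(P,q) for q in[(a,b,.022),(a,-b,.022),(-a,-b,.022),(-a,b,.022)]],[T(H,q) for q in[(.108,.165,.034),(.108,-.165,.034),(.09,-.165,.034),(.09,.165,.034)]]])
E
```

```text
[ 0.61311746 -0.05555628  0.1752424 ] 10.040650041658907 [[-1.4, -0.7], [0.2, -0.2], [-1.7, 0.4], [2.9, 0.2]]
[ 0.6254871  -0.08270979  0.29669211] 6.958555438661543 [[-0.5, -0.2], [-0.0, -0.4], [0.6, 0.4], [-0.1, 0.1]] [ 0.00744606 -0.02889424]
knobL [0.4662 0.0687 0.045 ] [-0.123  0.148]
knobR [ 0.5202 -0.2252  0.045 ] [-0.1211 -0.1509]
jawfarL [0.4791 0.0559 0.033 ] [-0.1125  0.1331]
jawfarR [ 0.5284 -0.2124  0.033 ] [-0.1108 -0.1396]
jawnearL [0.465 0.056 0.033] [-0.1264  0.1357]
stop tip R [0.6264 0.0409 0.029 ] [0.0299 0.0927]
stop tip L [0.6229 0.0536 0.029 ] [0.0287 0.1057]
stop top R [0.6843 0.0485 0.029 ] [0.0882 0.0901]
```

View pics/s1.png

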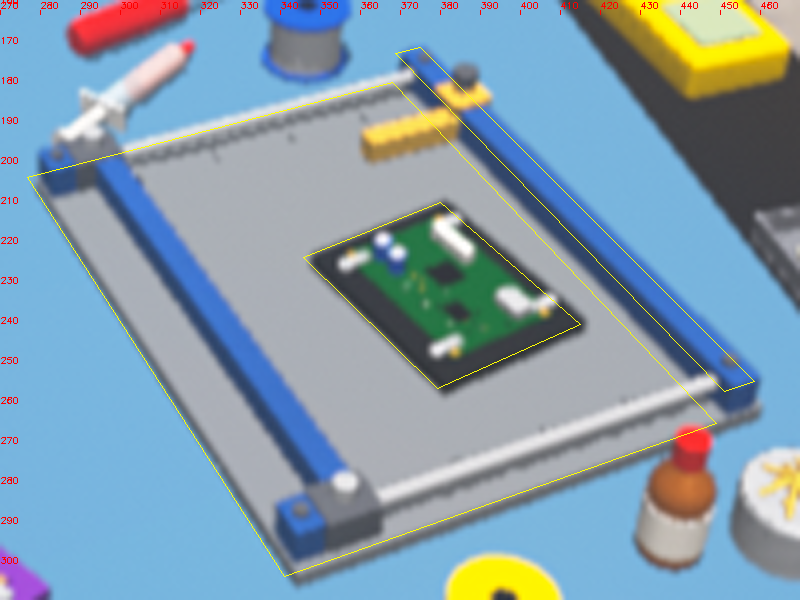

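The model fits to about 2 mm. The pallet sits at holder (7, -29) mm and is turned +7°. The stop face is at y ≈ +91 mm and the jaw travel is about 9 mm. I go to just behind the near edge with the fingers open and aligned to the holder, staying high for now.

>>> move_arm:
  series:
    - [[3,4,-1,0,0,-1,1],[6,8,-2,0,0,-2,1],[9,12,-3,0,0,-4,1],[11,15,-3,0,0,-6,1],[13,18,-3,0,0,-8,1],[15,21,-3,0,0,-10,1],[17,24,-3,0,0,-12,1],[19.2,27,-3,0,0,-14.4,1],[21.4,30,-3,0,0,-14.4,1],[23.6,33,-4,0,0,-14.4,1],[25.8,36,-5,0,0,-14.4,1],[28,39,-6,0,0,-14.4,1],[29.6,41,-8,0,0,-14.4,1],[30.6,42.2,-10,0,0,-14.4,1],[31.1,42.7,-12,0,0,-14.4,1],[31.1,42.7,-14,0,0,-14.4,1],[31.1,42.7,-15,0,0,-14.4,1],[31.1,42.7,-15,0,0,-14.4,1],[31.1,42.7,-15,0,0,-14.4,1]]

```text
time: 1.78
tool_pos: [0.5484, -0.0969, 0.0813]
tool_rot: [-0.0, 0.996, 0.087, -0.0]
contact_force: [-1.3, -0.4, 0.1]
grip_width: 0.0854
finger_force: 0.0
```

```bash
cat > st.py <<'E'
from fit import *
from scipy.spatial.transform import Rotation as R
H=np.load("H.npy")
s=r.get_state();q=s["tool_rot"];M=R.from_quat([q[1],q[2],q[3],q[0]]).as_matrix()
print("t",round(s["time"],2),"tcp",s["tool_pos"].round(4),"hol",loc(H,s["tool_pos"]).round(4),"yaw rel",np.degrees(np.arctan2(M[1,0],M[0,0])-H[2]).round(2),"tilt",M[:,2].round(3),"F",s["contact_force"].round(1))
E
python3 st.py; python3 - <<'E'
from h import *
crop("side","pics/s2.png",270,140,200,150,4)
E
```

```text
t 1.78 tcp [ 0.5484 -0.0969  0.0813] hol [-0.071  -0.0294] yaw rel -0.06 tilt [-0.001 -0.    -1.   ] F [-1.3 -0.4  0.1]
```

View pics/s2.png

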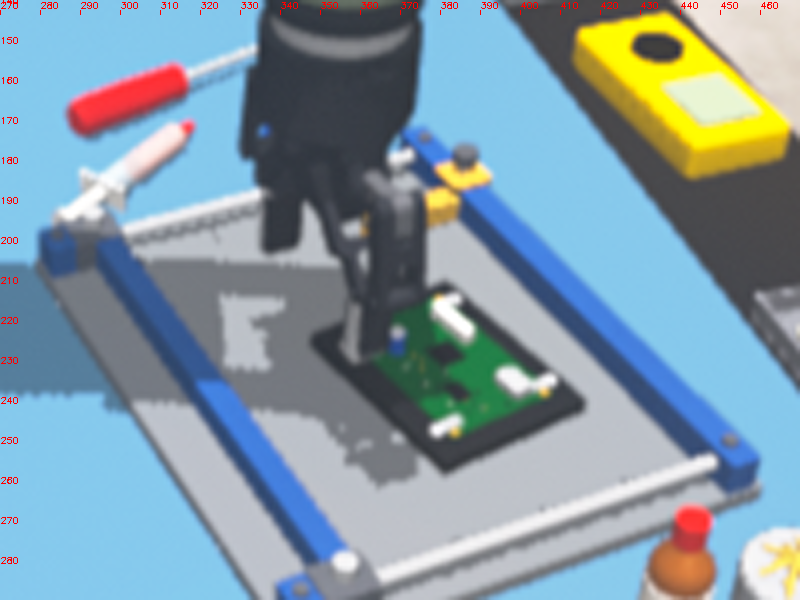

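The open fingers hover behind the near edge, with the right fingertip at about (358,230). I check the tip height by projection before descending.

```bash
python3 - <<'E'
from fit import *
for z in(.081,.094):
  for y in(-.043,-.057):
    for x in(-.011,.011): print(z,y,x,proj("side",T([.5484,-.0969,.1745],(x,y,z))).round(1))
E
```

```text
0.081 -0.043 -0.011 [353.9 234.5]
0.081 -0.043 0.011 [363.8 231.5]
0.081 -0.057 -0.011 [357.4 238.8]
0.081 -0.057 0.011 [367.3 235.8]
0.094 -0.043 -0.011 [354.4 229.4]
0.094 -0.043 0.011 [364.3 226.4]
0.094 -0.057 -0.011 [357.8 233.7]
0.094 -0.057 0.011 [367.9 230.7]
```

The projection matches the 13 mm set-back for open fingers. I descend so the tips are about 3–4 mm above the plate.

>>> move_arm:
  series:
    - [[0,0,-2,0,0,0,1],[0,0,-4,0,0,0,1],[0,0,-6,0,0,0,1],[0,0,-7,0,0,0,1],[0,0,-7.4,0,0,0,1],[0,0,-7.7,0,0,0,1],[0,0,-7.7,0,0,0,1],[0,0,-7.7,0,0,0,1]]

```text
time: 2.5
tool_pos: [0.5493, -0.0969, 0.0054]
tool_rot: [0.0, 0.996, 0.087, 0.001]
contact_force: [0.6, 0.1, 0.5]
grip_width: 0.0857
finger_force: 0.0
```

>>> move_arm:
  series:
    - [[0.3,0.05,-0.25,0,0,0,1],[0.6,0.1,-0.25,0,0,0,1],[0.9,0.16,-0.25,0,0,0,1],[1.2,0.21,-0.25,0,0,0,1],[1.5,0.26,-0.25,0,0,0,1],[1.75,0.31,-0.25,0,0,0,1],[2.0,0.35,-0.25,0,0,0,1],[2.25,0.4,-0.25,0,0,0,1],[2.5,0.44,-0.25,0,0,0,1],[2.75,0.49,-0.25,0,0,0,1],[3.0,0.53,-0.25,0,0,0,1],[3.25,0.57,-0.25,0,0,0,1],[3.5,0.62,-0.25,0,0,0,1],[3.75,0.66,-0.25,0,0,0,1],[4.0,0.71,-0.25,0,0,0,1],[4.2,0.74,-0.25,0,0,0,1],[4.4,0.78,-0.25,0,0,0,1]]

```text
time: 3.92
tool_pos: [0.5927, -0.0889, 0.0018]
tool_rot: [0.0, 0.996, 0.087, -0.0]
contact_force: [-2.6, 0.1, -0.3]
grip_width: 0.0856
finger_force: 0.7
```

```bash
python3 st.py; python3 - <<'E'
from h import *
crop("side","pics/s3.png",270,140,200,150,4)
E
```

```text
t 3.92 tcp [ 0.5927 -0.0889  0.0018] hol [-0.0259 -0.0293] yaw rel -0.05 tilt [-0. -0. -1.] F [-2.6  0.1 -0.3]
```

View pics/s3.png

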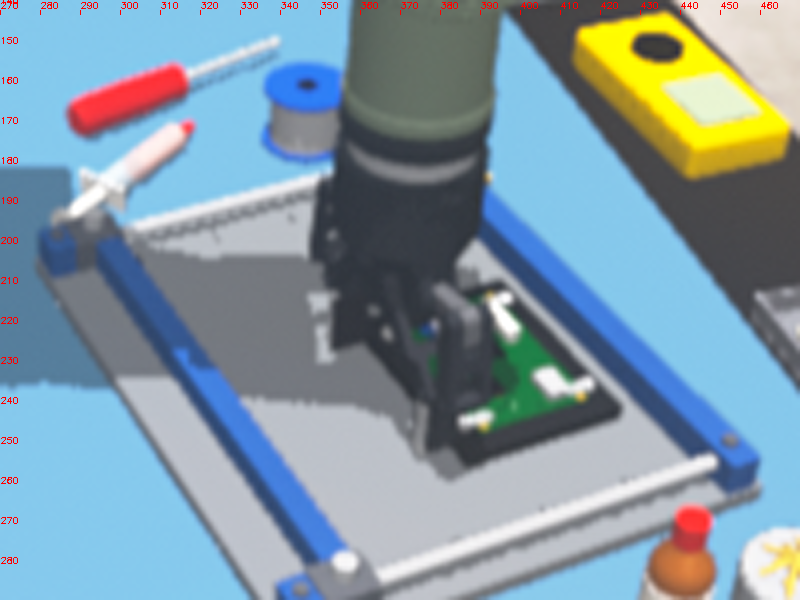

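The pallet is now square, with its near edge against the right finger at (374,250) and about a centimetre left to the fence. I continue slowly.

>>> move_arm:
  series:
    - [[0.15,0.03,0,0,0,0,1],[0.3,0.05,0,0,0,0,1],[0.45,0.08,0,0,0,0,1],[0.6,0.11,0,0,0,0,1],[0.7,0.12,0,0,0,0,1],[0.8,0.14,0,0,0,0,1]]

```text
time: 4.47
tool_pos: [0.6006, -0.0875, 0.0019]
tool_rot: [0.0, 0.996, 0.087, -0.0]
contact_force: [-1.8, -0.5, 0.2]
grip_width: 0.0851
finger_force: 1.0
```

>>> move_arm:
  series:
    - [[0.1,0.02,0,0,0,0,1],[0.15,0.03,0,0,0,0,1],[0.2,0.04,0,0,0,0,1]]

```text
time: 4.72
tool_pos: [0.6025, -0.0871, 0.0018]
tool_rot: [0.0, 0.996, 0.087, -0.0]
contact_force: [-2.5, -0.7, 0.4]
grip_width: 0.0853
finger_force: 1.1
```

>>> move_arm:
  series:
    - [[0.1,0.02,0,0,0,0,1],[0.2,0.03,0,0,0,0,1]]

```text
time: 4.88
tool_pos: [0.6045, -0.0867, 0.0019]
tool_rot: [0.0, 0.996, 0.087, -0.0]
contact_force: [-1.7, 0.9, -0.6]
grip_width: 0.0852
finger_force: 1.0
```

>>> move_arm:
  series:
    - [[0.1,0.02,0,0,0,0,1],[0.2,0.03,0,0,0,0,1]]

```text
time: 5.05
tool_pos: [0.6055, -0.0866, 0.0018]
tool_rot: [0.0, 0.996, 0.087, -0.001]
contact_force: [-6.8, -2.2, 4.5]
grip_width: 0.0853
finger_force: 3.5
```

```bash
python3 st.py
```

```text
t 5.05 tcp [ 0.6055 -0.0866  0.0018] hol [-0.0129 -0.0292] yaw rel -0.02 tilt [-0.003 -0.    -1.   ] F [-6.8 -2.2  4.5]
```

The pallet meets the fence at about 7 N. I back off, rise, and read out the pallet's right edge from the last picture along with the wrist joint.

>>> move_arm:
  series:
    - [[-0.3,-0.05,0,0,0,0,1],[-1.0,-0.18,0,0,0,0,1],[-1.5,-0.26,0.5,0,0,0,1],[-1.5,-0.26,3,0,0,0,1],[-1.5,-0.26,6,0,0,0,1],[-1.5,-0.26,8,0,0,0,1]]

```text
time: 5.55
tool_pos: [0.5922, -0.0892, 0.0844]
tool_rot: [0.0, 0.996, 0.087, 0.002]
contact_force: [0.1, -0.5, -0.0]
grip_width: 0.0854
finger_force: 0.0
```

```bash
python3 st.py; python3 - <<'E'
from fit import *
H=np.load("H.npy")
for u,v in((386,255.5),(425,242)): print(loc(H,ray("side",u,v,.022)))
q=r.get_state()["qpos"];print(q.round(2))
E
```

```text
t 5.55 tcp [ 0.5922 -0.0892  0.0844] hol [-0.0265 -0.0295] yaw rel -0.06 tilt [ 0.003 -0.    -1.   ] F [ 0.1 -0.5 -0. ]
[-0.01750832 -0.09756652]
[ 0.07925856 -0.0954857 ]
[-0.17  0.48  1.71  0.    0.95  1.23]
```

>>> move_arm:
  series:
    - [[0.5,-0.5,0.5,0,0,7,0.06],[1,-1,1,0,0,14,0.06],[2,-2,1.5,0,0,21,0.06],[3,-3,1.5,0,0,28,0.06],[4,-4,1.5,0,0,35,0.06],[5,-5,1.5,0,0,42,0.06],[6,-6,1.5,0,0,49,0.06],[7,-7,1.5,0,0,56,0.06],[8,-7.5,1.5,0,0,63,0.06],[8.7,-7.9,1.5,0,0,70,0.06],[8.7,-7.9,1.5,0,0,77,0.06],[8.7,-7.9,1.5,0,0,84,0.06],[8.7,-7.9,0.5,0,0,90,0.06],[8.7,-7.9,-1,0,0,90,0.06],[8.7,-7.9,-2,0,0,90,0.06],[8.7,-7.9,-2,0,0,90,0.06],[8.7,-7.9,-2,0,0,90,0.06]]

```text
time: 6.97
tool_pos: [0.6781, -0.168, 0.0614]
tool_rot: [-0.0, 0.643, 0.766, -0.0]
contact_force: [0.1, -0.2, 0.7]
grip_width: 0.0453
finger_force: 0.0
```

```bash
python3 st.py; python3 - <<'E'
from h import *
crop("side","pics/s4.png",300,140,200,150,4); print(r.get_state()["grip_width"])
E
```

```text
t 6.97 tcp [ 0.6781 -0.168   0.0614] hol [ 0.0444 -0.122 ] yaw rel 89.94 tilt [-0.001  0.    -1.   ] F [ 0.1 -0.2  0.7]
0.04507848065413994
```

View pics/s4.png

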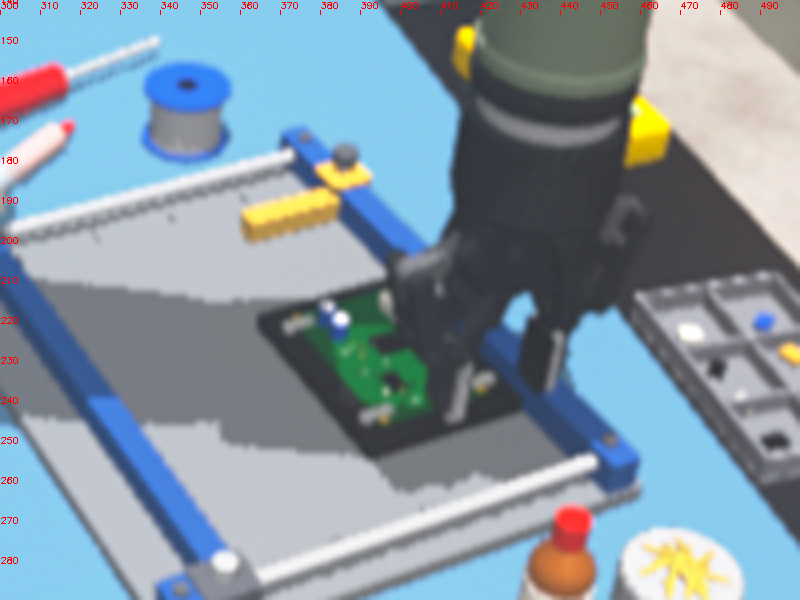

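The fingers stand above the plate to the right of the pallet, whose near right corner is at (393,254), and the bottle at (443,280) is well clear. I descend.

```bash
python3 - <<'E'
from fit import *
H=np.load("H.npy"); print(loc(H,ray("side",393.2,253.2,.022)))
for y in (-.022,.022):
  for x in(-.011,.011):print(y,x,proj("side",T([.6781,-.168,H[2]+np.pi/2],(x,-y,.066))))
E
```

```text
[-0.0004514  -0.09768137]
-0.022 -0.011 [415.3811825  244.85346081]
-0.022 0.011 [409.08646879 237.99519938]
0.022 -0.011 [433.9816483 238.8117453]
0.022 0.011 [427.47793988 232.15978824]
```

>>> move_arm:
  series:
    - [[0,0,-1,0,0,0,0.06],[0,0,-2,0,0,0,0.06],[0,0,-3,0,0,0,0.06],[0,0,-4,0,0,0,0.06],[0,0,-4.5,0,0,0,0.06],[0,0,-4.9,0,0,0,0.06],[0,0,-4.9,0,0,0,0.06],[0,0,-4.9,0,0,0,0.06]]

```text
time: 7.68
tool_pos: [0.6786, -0.1681, 0.0127]
tool_rot: [-0.0, 0.643, 0.766, 0.0]
contact_force: [0.1, -0.4, -0.5]
grip_width: 0.0454
finger_force: 0.0
```

```bash
python3 st.py
```

```text
t 7.68 tcp [ 0.6786 -0.1681  0.0127] hol [ 0.0448 -0.1222] yaw rel 89.96 tilt [-0.  0. -1.] F [ 0.1 -0.4 -0.5]
```

>>> move_arm:
  series:
    - [[-0.05,0.3,-0.2,0,0,0,0.06],[-0.12,0.7,-0.2,0,0,0,0.06],[-0.19,1.1,-0.2,0,0,0,0.06],[-0.27,1.5,-0.2,0,0,0,0.06],[-0.34,1.9,-0.2,0,0,0,0.06],[-0.41,2.3,-0.2,0,0,0,0.06],[-0.48,2.7,-0.2,0,0,0,0.06],[-0.55,3.1,-0.2,0,0,0,0.06],[-0.62,3.5,-0.2,0,0,0,0.06],[-0.69,3.9,-0.2,0,0,0,0.06],[-0.76,4.3,-0.2,0,0,0,0.06],[-0.83,4.7,-0.2,0,0,0,0.06],[-0.9,5.1,-0.2,0,0,0,0.06],[-0.97,5.5,-0.2,0,0,0,0.06],[-1.05,5.9,-0.2,0,0,0,0.06],[-1.12,6.3,-0.2,0,0,0,0.06],[-1.17,6.6,-0.2,0,0,0,0.06],[-1.21,6.8,-0.2,0,0,0,0.06],[-1.24,7.0,-0.2,0,0,0,0.06]]

```text
time: 9.27
tool_pos: [0.6662, -0.0979, 0.011]
tool_rot: [0.0, 0.643, 0.766, 0.0]
contact_force: [0.1, -6.0, 4.3]
grip_width: 0.0451
finger_force: 2.3
```

```bash
python3 st.py; python3 - <<'E'
from h import *
crop("side","pics/s5.png",300,140,200,150,4)
E
```

```text
t 9.27 tcp [ 0.6662 -0.0979  0.011 ] hol [ 0.0448 -0.051 ] yaw rel 89.97 tilt [ 0. -0. -1.] F [ 0.1 -6.   4.3]
```

View pics/s5.png

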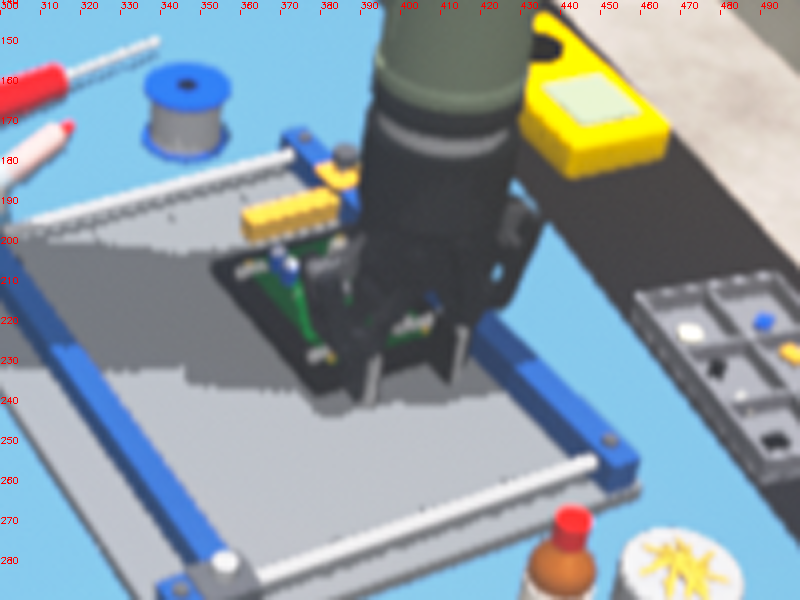

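```bash
python3 - <<'E'
from fit import *
H=np.load("H.npy"); print(loc(H,ray("side",352.8,206.2,.022)),loc(H,ray("side",361.8,200.3,.013)))
E
```

```text
[-0.00176334  0.0743283 ] [0.03471972 0.09610394]
```

>>> move_arm:
  series:
    - [[-0.02,0.1,0,0,0,0,0.06],[-0.04,0.2,0,0,0,0,0.06],[-0.05,0.3,0,0,0,0,0.06]]

```text
time: 9.57
tool_pos: [0.6656, -0.0952, 0.0109]
tool_rot: [0.0, 0.643, 0.766, -0.0]
contact_force: [-0.4, -5.3, 3.4]
grip_width: 0.045
finger_force: 2.3
```

>>> move_arm:
  series:
    - [[-0.03,0.15,0.1,0,0,0,0.06],[-0.05,0.3,0.1,0,0,0,0.06],[-0.08,0.45,0.1,0,0,0,0.06],[-0.11,0.6,0.1,0,0,0,0.06]]

```text
time: 9.9
tool_pos: [0.6642, -0.0884, 0.0113]
tool_rot: [-0.001, 0.643, 0.766, 0.0]
contact_force: [0.9, -1.6, -0.7]
grip_width: 0.0452
finger_force: 0.9
```

>>> move_arm:
  series:
    - [[-0.02,0.1,0,0,0,0,0.06],[-0.04,0.2,0,0,0,0,0.06]]

```text
time: 10.07
tool_pos: [0.6638, -0.0865, 0.0114]
tool_rot: [-0.0, 0.643, 0.766, 0.0]
contact_force: [-0.5, -1.1, -0.6]
grip_width: 0.0453
finger_force: 0.7
```

>>> move_arm:
  series:
    - [[-0.02,0.1,0,0,0,0,0.06],[-0.04,0.2,0,0,0,0,0.06]]

```text
time: 10.23
tool_pos: [0.6636, -0.085, 0.0116]
tool_rot: [0.0, 0.643, 0.766, -0.0]
contact_force: [1.3, -4.0, -2.1]
grip_width: 0.0456
finger_force: 2.3
```

>>> move_arm:
  series:
    - [[-0.02,0.1,0,0,0,0,0.06],[-0.02,0.1,0,0,0,0,0.06]]

```text
time: 10.4
tool_pos: [0.6639, -0.0849, 0.0119]
tool_rot: [0.001, 0.643, 0.766, -0.0]
contact_force: [1.2, -5.0, -2.1]
grip_width: 0.0451
finger_force: 2.3
```

```bash
python3 st.py
```

```text
t 10.4 tcp [ 0.6639 -0.0849  0.0119] hol [ 0.0448 -0.0377] yaw rel 90.0 tilt [ 0.001 -0.002 -1.   ] F [ 1.2 -5.  -2.1]
```

The pallet is against the stop: motion stopped at hol y = -38 mm, as the sizes predict. I retreat, turn back and give the near edge a final nudge towards the fence.

>>> move_arm:
  series:
    - [[-0.02,0.1,0,0,0,0,0.06],[0.1,-0.6,0,0,0,0,0.06],[0.26,-1.5,0,0,0,0,0.06],[0.26,-1.5,2,0,0,0,0.06],[0.26,-1.5,5,0,0,0,0.06],[0.26,-1.5,7,0,0,-5,0.06],[-0.5,-1,8,0,0,-12,0.06],[-1.5,0,8,0,0,-19,0.06],[-2.5,1,8,0,0,-26,0.06],[-3.5,2,8,0,0,-33,0.06],[-4.5,3,8,0,0,-40,0.5],[-5.5,4,8,0,0,-47,1],[-6.5,5,8,0,0,-54,1],[-7.5,5.5,8,0,0,-61,1],[-8.2,5.7,8,0,0,-68,1],[-8.2,5.7,8,0,0,-75,1],[-8.2,5.7,7,0,0,-82,1],[-8.2,5.7,6,0,0,-90,1],[-8.2,5.7,5,0,0,-90,1],[-8.2,5.7,5,0,0,-90,1]]

```text
time: 12.07
tool_pos: [0.5802, -0.027, 0.06]
tool_rot: [-0.001, 0.996, 0.088, -0.002]
contact_force: [-0.3, 0.3, -0.7]
grip_width: 0.0855
finger_force: 0.0
```

```bash
python3 st.py; python3 -c "
from h import *
print(r.get_state()['grip_width']); crop('side','pics/s6.png',300,140,200,150,4)"
```

```text
t 12.07 tcp [ 0.5802 -0.027   0.06  ] hol [-0.0275  0.0338] yaw rel 0.06 tilt [-0.004  0.001 -1.   ] F [-0.3  0.3 -0.7]
0.08551647715138223
```

Now I descend behind the near edge and nudge. Contact is expected at holder x ≈ -13 mm.

>>> move_arm:
  series:
    - [[0,0,-1.5,0,0,0,1],[0,0,-3,0,0,0,1],[0,0,-4.5,0,0,0,1],[0,0,-5.3,0,0,0,1],[0,0,-5.6,0,0,0,1],[0,0,-5.6,0,0,0,1],[0.3,0.05,-5.6,0,0,0,1],[0.6,0.11,-5.6,0,0,0,1],[0.9,0.16,-5.6,0,0,0,1],[1.1,0.19,-5.6,0,0,0,1],[1.2,0.21,-5.6,0,0,0,1],[1.3,0.23,-5.6,0,0,0,1]]

```text
time: 13.12
tool_pos: [0.5946, -0.0248, 0.0061]
tool_rot: [0.0, 0.996, 0.087, -0.0]
contact_force: [-2.5, -1.3, 1.9]
grip_width: 0.0854
finger_force: 1.4
```

```bash
python3 st.py
```

```text
t 13.12 tcp [ 0.5946 -0.0248  0.0061] hol [-0.0129  0.0335] yaw rel -0.02 tilt [-0. -0. -1.] F [-2.5 -1.3  1.9]
```

>>> move_arm:
  series:
    - [[0.1,0.02,0,0,0,0,1],[0.2,0.04,0,0,0,0,1],[0.2,0.04,0,0,0,0,1]]

```text
time: 13.37
tool_pos: [0.5947, -0.0247, 0.006]
tool_rot: [0.0, 0.996, 0.087, -0.002]
contact_force: [-5.5, -2.2, 4.8]
grip_width: 0.0855
finger_force: 3.9
```

```bash
python3 st.py
```

```text
t 13.37 tcp [ 0.5947 -0.0247  0.006 ] hol [-0.0127  0.0336] yaw rel -0.01 tilt [-0.004 -0.001 -1.   ] F [-5.5 -2.2  4.8]
```

The pallet is flush at the same fence position. I retreat and go behind the jaw.

>>> move_arm:
  series:
    - [[-0.4,-0.07,0,0,0,0,1],[-1.2,-0.2,0,0,0,0,1],[-1.5,-0.3,2,0,0,0,1],[-1.5,-0.3,5,0,0,0,1],[-2.5,-0.6,7,0,0,0,1],[-5,-1.2,7.5,0,0,0,1],[-8,-2.2,7.5,0,0,0,1],[-11,-3.2,7.5,0,0,0,1],[-13.3,-3.7,7.5,0,0,0,1],[-13.3,-3.7,7,0,0,0,1],[-13.3,-3.7,6,0,0,0,1],[-13.3,-3.7,6,0,0,0,1]]

```text
time: 14.37
tool_pos: [0.4626, -0.0612, 0.0649]
tool_rot: [-0.0, 0.996, 0.087, -0.001]
contact_force: [0.2, -0.7, -0.3]
grip_width: 0.0855
finger_force: 0.0
```

```bash
python3 st.py; python3 -c "
from h import *
a=r.capture('top')[115:245,275:425];b=r.capture('side')[140:290,270:470]
cv2.imwrite('pics/b.png',np.vstack([cv2.resize(a,(390,338),interpolation=2)[:, :],cv2.resize(b,(390,250))]) if 0 else np.hstack([cv2.resize(a,(400,347),interpolation=2),cv2.resize(b,(400,347),interpolation=2)]))"
```

```text
t 14.37 tcp [ 0.4626 -0.0612  0.0649] hol [-0.1492  0.0206] yaw rel -0.08 tilt [-0.001  0.    -1.   ] F [ 0.2 -0.7 -0.3]
```

View pics/b.png

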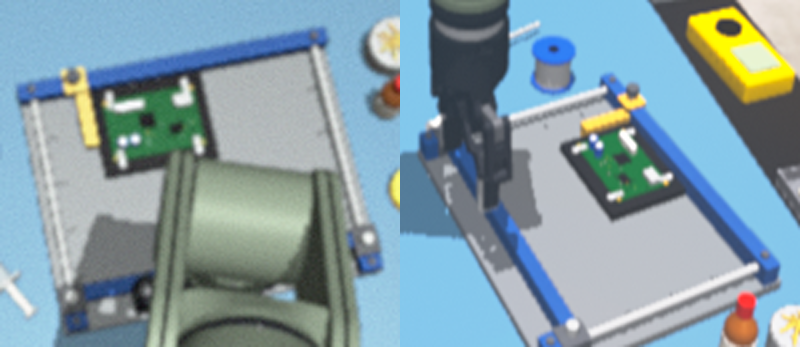

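The two views show the pallet flush at the fence and against the stop (left at about (102,110), right at about (585,145)). I lower the fingers behind the jaw.

>>> move_arm:
  series:
    - [[0,0,-1.5,0,0,0,1],[0,0,-3,0,0,0,1],[0,0,-4,0,0,0,1],[0,0,-4.8,0,0,0,1],[0,0,-5.4,0,0,0,1],[0,0,-5.6,0,0,0,1],[0,0,-5.6,0,0,0,1]]

```text
time: 15.05
tool_pos: [0.4637, -0.0613, 0.0096]
tool_rot: [-0.0, 0.996, 0.087, -0.0]
contact_force: [-0.2, -0.4, 0.5]
grip_width: 0.0853
finger_force: 0.0
```

>>> move_arm:
  series:
    - [[0.3,0.05,0,0,0,0,1],[0.6,0.11,0,0,0,0,1],[1.0,0.18,0,0,0,0,1],[1.5,0.26,0,0,0,0,1],[2.0,0.35,0,0,0,0,1],[2.6,0.46,0,0,0,0,1],[3.2,0.56,0,0,0,0,1],[3.8,0.67,0,0,0,0,1],[4.4,0.78,0,0,0,0,1],[5.0,0.88,0,0,0,0,1],[5.6,0.99,0,0,0,0,1],[6.2,1.09,0,0,0,0,1],[6.8,1.2,0,0,0,0,1],[7.4,1.31,0,0,0,0,1],[8.0,1.41,0,0,0,0,1],[8.5,1.5,0,0,0,0,1],[9.0,1.59,0,0,0,0,1],[9.5,1.68,0,0,0,0,1],[9.8,1.73,0,0,0,0,1],[10.1,1.78,0,0,0,0,1]]

```text
time: 16.72
tool_pos: [0.5648, -0.0435, 0.0097]
tool_rot: [0.0, 0.996, 0.087, -0.0]
contact_force: [-3.3, 3.2, -0.7]
grip_width: 0.0857
finger_force: 1.6
```

```bash
python3 st.py
```

```text
t 16.72 tcp [ 0.5648 -0.0435  0.0097] hol [-0.0455  0.0203] yaw rel -0.04 tilt [-0. -0. -1.] F [-3.3  3.2 -0.7]
```

Contact is expected at about -29 mm. I go 13 mm further, then in small steps.

>>> move_arm:
  series:
    - [[0.25,0.04,0,0,0,0,1],[0.5,0.09,0,0,0,0,1],[0.75,0.13,0,0,0,0,1],[1.0,0.18,0,0,0,0,1],[1.2,0.21,0,0,0,0,1],[1.3,0.23,0,0,0,0,1]]

```text
time: 17.22
tool_pos: [0.5779, -0.0413, 0.0098]
tool_rot: [0.0, 0.996, 0.087, 0.0]
contact_force: [-3.6, 1.7, -0.2]
grip_width: 0.0855
finger_force: 1.5
```

>>> move_arm:
  series:
    - [[0.1,0.02,0,0,0,0,1],[0.2,0.04,0,0,0,0,1]]

```text
time: 17.38
tool_pos: [0.5795, -0.041, 0.0098]
tool_rot: [0.0, 0.996, 0.087, -0.0]
contact_force: [-3.9, 1.6, 0.1]
grip_width: 0.0856
finger_force: 1.5
```

>>> move_arm:
  series:
    - [[0.1,0.02,0,0,0,0,1],[0.2,0.04,0,0,0,0,1]]

```text
time: 17.55
tool_pos: [0.5808, -0.0407, 0.0098]
tool_rot: [0.0, 0.996, 0.087, -0.001]
contact_force: [-7.5, -0.8, 2.0]
grip_width: 0.0855
finger_force: 3.6
```

```bash
python3 st.py
```

```text
t 17.55 tcp [ 0.5808 -0.0407  0.0098] hol [-0.0292  0.0203] yaw rel -0.01 tilt [-0.002 -0.    -1.   ] F [-7.5 -0.8  2. ]
```

The jaw meets the pallet exactly where predicted. I press a little more, then retreat clear.

>>> move_arm:
  series:
    - [[0.1,0.02,0,0,0,0,1],[0.2,0.04,0,0,0,0,1],[0.3,0.05,0,0,0,0,1],[0.3,0.05,0,0,0,0,1]]

```text
time: 17.88
tool_pos: [0.5808, -0.0407, 0.0097]
tool_rot: [0.0, 0.996, 0.088, -0.004]
contact_force: [-11.4, -1.6, 6.3]
grip_width: 0.0852
finger_force: 5.9
```

>>> move_arm:
  series:
    - [[0,0,0,0,0,0,1],[-0.5,-0.09,0,0,0,0,1],[-1.5,-0.26,0,0,0,0,1],[-2.0,-0.35,1,0,0,0,1],[-2.0,-0.35,4,0,0,0,1],[-2.5,-0.45,8,0,0,0,1],[-4,-2,12,0,0,0,1],[-7,-5,15,0,0,0,1],[-10,-8,18,0,0,0,1],[-13,-11,18,0,0,0,1],[-15,-14,18,0,0,0,1],[-16,-17,18,0,0,0,1],[-17,-20,18,0,0,0,1],[-17,-20,18,0,0,0,1],[-17,-20,18,0,0,0,1]]

```text
time: 19.13
tool_pos: [0.4143, -0.2416, 0.1909]
tool_rot: [0.001, 0.996, 0.085, 0.001]
contact_force: [0.5, 0.5, 0.5]
grip_width: 0.0854
finger_force: 0.0
```

```bash
python3 st.py; python3 -c "
from h import *
a=r.capture('top')[115:245,275:425];b=r.capture('side')[140:290,270:470]
cv2.imwrite('pics/c.png',np.hstack([cv2.resize(a,(400,347),interpolation=2),cv2.resize(b,(400,347),interpolation=2)]))"
```

```text
t 19.13 tcp [ 0.4143 -0.2416  0.1909] hol [-0.2283 -0.1486] yaw rel -0.3 tilt [ 0.003 -0.001 -1.   ] F [0.5 0.5 0.5]
```

View pics/c.png

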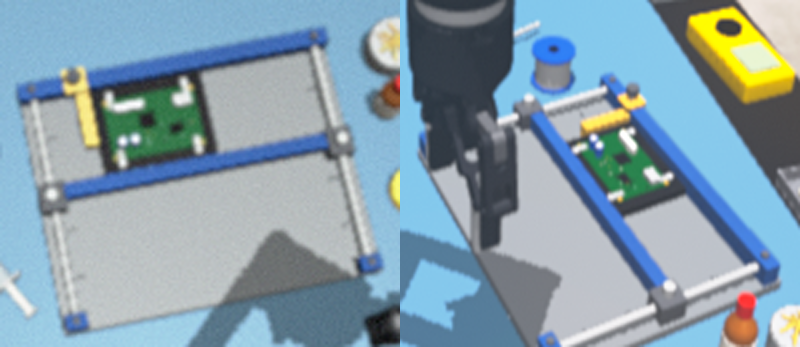

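```bash
python3 - <<'E'
from fit import *
import cv2
H=np.load("H.npy");im=r.capture("top").astype(np.float32)
for x in(.045,.06,.075):
    o=[]
    for y in np.arange(.104,.078,-.002):
        u,v=proj("top",T(H,(x,y,.024)));o.append(cv2.getRectSubPix(im,(1,1),(float(u),float(v)))[0,0].astype(int).tolist())
    print(x,o)
E
```

```text
0.045 [[129, 219, 233], [135, 231, 244], [140, 235, 247], [139, 235, 248], [132, 228, 243], [116, 202, 219], [87, 148, 162], [65, 91, 99], [53, 59, 61], [52, 49, 49], [56, 60, 50], [63, 79, 54], [68, 99, 56]]
0.06 [[127, 218, 234], [133, 231, 245], [137, 234, 247], [137, 234, 247], [130, 227, 243], [115, 201, 220], [88, 147, 163], [65, 90, 98], [55, 58, 61], [56, 51, 53], [53, 58, 49], [58, 76, 48], [63, 96, 47]]
0.075 [[130, 219, 236], [134, 230, 245], [138, 232, 247], [139, 234, 248], [132, 228, 244], [117, 203, 221], [91, 149, 166], [64, 91, 99], [51, 57, 58], [51, 48, 46], [56, 65, 63], [69, 96, 99], [93, 136, 143]]
```

The brass passes straight into black with no grey gap, equally along the whole length. I hand the job in.

```bash
python3 -c "
from station import r
print(r.job_done())"
```

```text
the job is handed in; nothing more can be done
None
```

I handed the job in at about 19 s of robot time: the pallet is flush against the back fence and the end stop, the jaw is pushed up against its near edge, and the robot touches nothing; no verdict came back.

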